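Tip a carrier of moulded parts into the feeder's hopper and start it

ROBOT

A 6-joint arm with a two-finger parallel gripper is mounted at the origin on the work surface. World frame = base frame: x ahead of the robot, y to its left, z up, the work surface at z = 0. Lengths are in m, angles in rad, forces in N, time in s.
With the tool pointing down it reaches from about 0.375 to 0.975 m from the base axis. Payload 3.8 kg.
Tool frame: the origin (TCP) lies midway between the tips of the shut fingers; the grasp point (between the pads) lies 19 mm behind it; z points along the fingers, y is the line along which they close (so a half turn about z gives the same grasp; the last joint's range is limited). The gripper opens to 88 mm and grips with 3 to 60 N. Pads are 18 mm wide; open, the fingers measure 123 mm over their backs; the gripper's body (75 mm by 187 mm) begins 45 mm behind the grasp point.
Start: joints at [-1.359, 0.264, 1.604, -0, 1.274, -0.037], TCP at [0.166, -0.654, 0.239] pointing down, gripper open.
Joint ranges: [-2.63, 2.63], [-0.94, 2.18], [0.31, 2.57], [-1.31, 4.45], [0, 2.66], [-2.55, 2.55]. Speed limits (rad/s): [2.57, 2.57, 3.14, 3.14, 3.14, 3.14].

INTERFACE

Orientations are given as a rotation vector (axis times angle).
In Python, from cell import manip, inverse_kinematics, cams, order gives the robot as it stands. Calls block until the motion is done:
- manip.move_pose(position, orientation): joint-space move of the TCP to a pose.
- manip.move_linear(position, rate=0.15, rot=None): straight line of the TCP; rot=None keeps the orientation; rate is the mean speed in m/s.
- manip.set_joints(angles): joint-space move.
- manip.set_gripper(opening, force=None): finger opening in m; force is the grip in N (None keeps the last); returns when the fingers have stopped.
- manip.dwell(seconds).
- inverse_kinematics(position, orientation): joint angles nearest the present ones, or None.
- manip.state(): the state.
- cams.capture(name): name is "side" or "top" or "wrist"; returns a dict with "image" (420x560x3 uint8, blue, green, red), "z_map" (420x560 float32, m along the optical axis (not along the pixel's ray), 0 where there is no reading), "intrinsics" (3x3 intrinsics, pixels), "position" and "orientation" of the camera in the world; the wrist camera has in their place "T_tool_cam" (4x4, takes a point from camera to tool coordinates, whose origin is the TCP and whose axes are the flange's). Camera axes: x right, y down, z forward; pixel columns grow to the right and rows downward; lengths in m; the calibration is good to about 2 mm. A picture is of the moment at which its call begins: read the wrist's pose just before it.
A pose or a line that the arm cannot do raises manip.IKError and nothing moves.
- order.close_job(): hands the job in; it is judged then, once.
The state is a dict: "clock": time; "joint_pos": joint angles; "joint_velocities": joint speeds; "tau": joint torques, N m; "tool_pos": TCP position; "tcp_rot": TCP orientation; "contact_force": force on the tool from outside, world axes, zero at the start; "moment": the same for the moment, N m; "gripper_width": finger opening in m; "grasp_force": force on a finger pad.
Only numpy, scipy, OpenCV 4.12 (cv2) and the standard library are available. Lean on these libraries where they do the work, as an engineer would, in place of code of your own. Each camera call takes 0.05 s, during which the arm holds its last target. There are 200 camera calls.

TASK

Pick up the blue carrier by its orange grip without losing any of the five moulded parts in it, and tip them all into the open hopper of the white feeder. Then set the empty carrier down upright, wholly on the green mat, let go of it, and only after that press the feeder's green button fully in and let it spring back. Leave the red button and everything else on the bench alone.

Things in the scene. Friction and masses are not known exactly. Their poses are not given: they have to be found in the camera images.
- carrier: Blue open tray, 161 (x) x 160 (y) mm, 0.24 kg empty. Origin: middle of the underside, z up. Floor 4 mm thick, flat from x = -45 to +72 mm. Back wall (x = +70 mm) and side walls (y = +-78 mm) 45 mm high. On its -x side no wall but a ramp rising outward at 30 degrees to the pouring lip: the parts leave over it when the -x side is tipped down.
- carrier_grip (a point): Centre of the orange grip, 115 mm above the carrier's origin, axes as the carrier's. Flat bar 84 mm long (carrier y), 12 mm thick, 38 mm high, leaning 35 degrees: its top leans to carrier +x (height along (sin 35, 0, cos 35)); pinch its broad faces, normal (cos 35, 0, -sin 35). A 12 x 14 mm crossbar runs from its ends to uprights at y = +-78 mm.
- carrier_lip (a point): Middle of the pouring lip's edge, at (-89, 0, 29) mm in the carrier's frame.
- part1: Moulded part in the carrier, origin at its centre: yellow and black block 28 x 62 (y) x 28 mm, 45 g.
- part2: Moulded part in the carrier, origin at its centre: yellow and black block 28 x 62 (y) x 28 mm, 45 g.
- part3: Moulded part in the carrier, origin at its centre: red and white cylinder 28 mm across, 62 mm long along its y axis, 45 g.
- part4: Moulded part in the carrier, origin at its centre: red and white cylinder 28 mm across, 62 mm long along its y axis, 45 g.
- part5: Moulded part in the carrier, origin at its centre: red and white cylinder 28 mm across, 62 mm long along its y axis, 45 g.
- feeder: White feeder, fixed. Origin on the bench under the hopper's centre. Hopper: open box, yellow rim 130 mm up, outside 240 (x) x 250 (y) mm, walls 6 mm; inside, steel slopes lead down to a floor 20 mm up. On its -x side (x -120 to -205 mm, y +-100 mm) a steel panel with two buttons rises from 60 to 135 mm, normal (-sin 35, 0, cos 35).
- green_button (a joint): Travel of the green start button, 0 out, 0.006 m fully in, sprung, about 5 N. It moves along the panel's normal.
- green_button_top (a point): Centre of the green button's cap (34 mm across, on a 50 mm aluminium ring, 18 mm above the panel when out; the ring is 12 mm high); the point's z axis points out of the panel along its normal. At feeder y = +58 mm.
- red_button (a joint): Travel of the red stop button (same size, at feeder y = -58 mm); leave it.
- mat: Flat green square mat, 240 x 240 x 3 mm, fixed on the bench; origin at the middle of its underside. The empty carrier goes here, turned any way about the vertical.
- wrench: Bystander, leave alone: steel wrench 140 mm long, lying.
- screwdriver: Bystander, leave alone: screwdriver 140 mm long, lying.
- mug: Bystander, leave alone: white mug 76 mm across, 90 mm high.
- mould_block: Bystander, leave alone: stepped metal mould block 70 x 100 mm, 55 mm high.
- jar: Bystander, leave alone: amber jar with white cap, 70 mm across, 90 mm high.
- spool: Bystander, leave alone: orange spool 90 mm across, 60 mm high.
Not all that is in view belongs to the job. Leave any turquoise look-alike of the carrier alone.

How it is judged:
On the way, in this order (a step that is already met when the one before it is completed fails the run):
1. the carrier is lifted with all five parts in it (height (world z) of carrier above 0.05 m and x of part1 in the frame of carrier between -0.095 and 0.072 m and y of part1 in the frame of carrier between -0.08 and 0.08 m and z of part1 in the frame of carrier between 0 and 0.08 m and x of part2 in the frame of carrier between -0.095 and 0.072 m and y of part2 in the frame of carrier between -0.08 and 0.08 m and z of part2 in the frame of carrier between 0 and 0.08 m and x of part3 in the frame of carrier between -0.095 and 0.072 m and y of part3 in the frame of carrier between -0.08 and 0.08 m and z of part3 in the frame of carrier between 0 and 0.08 m and x of part4 in the frame of carrier between -0.095 and 0.072 m and y of part4 in the frame of carrier between -0.08 and 0.08 m and z of part4 in the frame of carrier between 0 and 0.08 m and x of part5 in the frame of carrier between -0.095 and 0.072 m and y of part5 in the frame of carrier between -0.08 and 0.08 m and z of part5 in the frame of carrier between 0 and 0.08 m), for 0.2 s.
2. all five parts are in the hopper while the carrier is held tipped above the bench (angle between carrier's own z axis and vertical above 0.35 rad and height (world z) of carrier above 0.1 m and x of part1 in the frame of feeder between -0.115 and 0.115 m and y of part1 in the frame of feeder between -0.12 and 0.12 m and z of part1 in the frame of feeder between 0.015 and 0.125 m and x of part2 in the frame of feeder between -0.115 and 0.115 m and y of part2 in the frame of feeder between -0.12 and 0.12 m and z of part2 in the frame of feeder between 0.015 and 0.125 m and x of part3 in the frame of feeder between -0.115 and 0.115 m and y of part3 in the frame of feeder between -0.12 and 0.12 m and z of part3 in the frame of feeder between 0.015 and 0.125 m and x of part4 in the frame of feeder between -0.115 and 0.115 m and y of part4 in the frame of feeder between -0.12 and 0.12 m and z of part4 in the frame of feeder between 0.015 and 0.125 m and x of part5 in the frame of feeder between -0.115 and 0.115 m and y of part5 in the frame of feeder between -0.12 and 0.12 m and z of part5 in the frame of feeder between 0.015 and 0.125 m), for 0.1 s.
3. the empty carrier stands upright on the mat, released (horizontal distance between carrier and mat below 0.05 m and height (world z) of carrier below 0.01 m and angle between carrier's own z axis and vertical below 0.08 rad and contact force between the fingers and carrier below 0.3 N), for 0.3 s.
4. the green button is pressed in (value of joint green_button above 0.0045 m), for 0.05 s.
At the end, for the whole second after the job is handed in: All five parts lie at rest inside the hopper, below its rim; the carrier stands upright (within about 4.5 degrees), at rest, on the mat, its origin within 50 mm of the mat's centre; the green button has sprung back out (x of part1 in the frame of feeder between -0.115 and 0.115 m and y of part1 in the frame of feeder between -0.12 and 0.12 m and z of part1 in the frame of feeder between 0.015 and 0.125 m and x of part2 in the frame of feeder between -0.115 and 0.115 m and y of part2 in the frame of feeder between -0.12 and 0.12 m and z of part2 in the frame of feeder between 0.015 and 0.125 m and x of part3 in the frame of feeder between -0.115 and 0.115 m and y of part3 in the frame of feeder between -0.12 and 0.12 m and z of part3 in the frame of feeder between 0.015 and 0.125 m and x of part4 in the frame of feeder between -0.115 and 0.115 m and y of part4 in the frame of feeder between -0.12 and 0.12 m and z of part4 in the frame of feeder between 0.015 and 0.125 m and x of part5 in the frame of feeder between -0.115 and 0.115 m and y of part5 in the frame of feeder between -0.12 and 0.12 m and z of part5 in the frame of feeder between 0.015 and 0.125 m and horizontal distance between carrier and mat below 0.05 m and height (world z) of carrier below 0.01 m and angle between carrier's own z axis and vertical below 0.08 rad and value of joint green_button below 0.0015 m and linear speed of each of part1, part2, part3, part4, part5, carrier below 0.03 m/s); the robot touches nothing.
It fails at once if the red button is pressed (value of joint red_button above 0.002 m).
It fails at once if the green button is pressed before the carrier stands on the mat (value of joint green_button above 0.003 m and not (horizontal distance between carrier and mat below 0.05 m and height (world z) of carrier below 0.01 m and angle between carrier's own z axis and vertical below 0.08 rad)).
It fails at once if a bystander (tool, mug, mould block, jar or spool) is moved by more than 30 mm (distance of any of wrench, screwdriver, mug, mould_block, jar, spool from where it was at the start of the episode above 0.03 m).
It also fails if it takes over 70 s, if anything falls off the work surface, if the arm or the gripper's body presses on something with over 40 N, if the wrist force passes 120 N, or if a joint passes its speed limit or range.

## Working session

There is one attempt and no reset: what is moved stays moved. The work goes in short steps, each a Python script; the robot and the scene stay as the last script left them, time stands still between calls to the robot, and variables do not carry over. Pictures are saved under pics/ and viewed, at most 10 in all, crops included, and the job is handed in when it is done.

```bash
ls; mkdir -p pics; cat > h.py <<'E'
import numpy as np, cv2
from scipy.spatial.transform import Rotation as R
from cell import manip, inverse_kinematics, cams, order
def cap(n):
    s=manip.state(); c=cams.capture(n)
    if 'position' in c:
        o=np.array(c['orientation']); Rm=o if o.shape==(3,3) else R.from_rotvec(o).as_matrix(); p=np.array(c['position'])
    else:
        T=np.array(c['T_tool_cam']); Rt=R.from_rotvec(s['tcp_rot']).as_matrix()
        Rm=Rt@T[:3,:3]; p=Rt@T[:3,3]+s['tool_pos']
    z=c['z_map']; K=np.array(c['intrinsics']); v,u=np.mgrid[:z.shape[0],:z.shape[1]]
    P=np.stack([(u-K[0,2])/K[0,0]*z,(v-K[1,2])/K[1,1]*z,z],-1)@Rm.T+p
    P[z==0]=np.nan
    return c['image'],P
E
python3 - <<'E'
from h import *
a,P=cap('top');b,Q=cap('side')
np.savez('v.npz',a=a,P=P,b=b,Q=Q)
cv2.imwrite('pics/top.png',a);cv2.imwrite('pics/side.png',b)
c=cams.capture('top');print(c['position'],c['orientation'])
c=cams.capture('side');print(c['position'],c['orientation'])
E
```

```text
pics
[ 0.37817725 -0.01723606  1.25079599] [-2.14993471  2.20183418 -0.04566927]
[0.13729551 0.82894424 1.10765208] [-0.52456236  2.76010934 -1.06877253]
```

View pics/top.png

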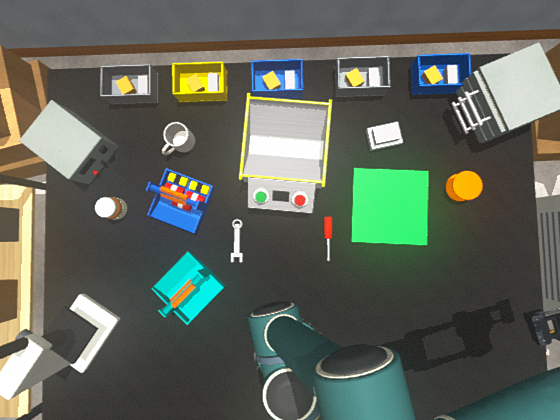

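View pics/side.png

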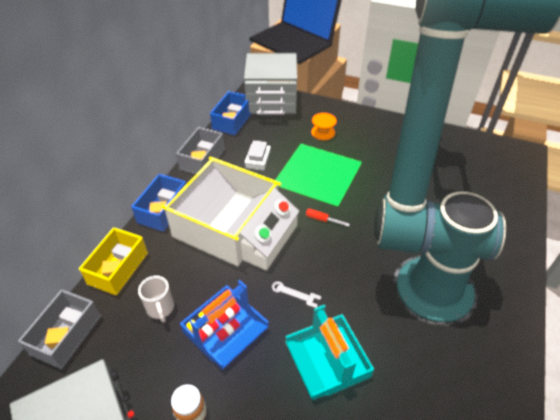

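The top view shows the blue carrier at (180,200). Things that could be mistaken for it are the turquoise look-alike at (187,288) and the small blue bins at (277,75) and (442,75). The feeder is at (285,145) with its green button at (261,197), and the mat is at (390,206). I'll choose the blue tray with the orange grip and red and yellow parts, and check it in a crop.

```bash
python3 - <<'E'
from h import *
d=np.load('v.npz');a,P,b,Q=[d[k] for k in 'aPbQ']
A=cv2.resize(a[155:245,135:225],(540,540),interpolation=cv2.INTER_CUBIC)
B=cv2.resize(b[270:370,170:280],(594,540),interpolation=cv2.INTER_CUBIC)
cv2.imwrite('pics/crop.png',cv2.resize(np.hstack([A,B]),(800,381)))
def msk(img,lo,hi): return cv2.inRange(cv2.cvtColor(img,cv2.COLOR_BGR2HSV),lo,hi)>0
for n,im,X in(('top',a,P),('side',b,Q)):
    m=msk(im,(50,120,80),(70,255,255))&(X[...,2]<.02)&(X[...,2]>-.01)
    p=X[m][:,:2].astype(np.float32);print(n,'mat',cv2.minAreaRect(p))
    m=msk(im,(50,120,50),(75,255,255))&(X[...,2]>.06);print('btn',m.sum(),np.nanmedian(X[m],0))
    m=msk(im,(25,120,100),(35,255,255))&(X[...,2]>.115)&(X[...,2]<.145)&(abs(X[...,1]-.23)<.35)
    p=X[m];print('rim',len(p),cv2.minAreaRect(p[:,:2].astype(np.float32)),p[:,2].mean(), cv2.boxPoints(cv2.minAreaRect(p[:,:2].astype(np.float32))))
    hsv=msk(im,(105,130,50),(125,255,255))
    c=X[200,180] if n=='top' else X[325,225];print(c)
    near=np.linalg.norm(X[...,:2]-c[:2],axis=-1)<.16
    m=hsv&near&(X[...,2]>.003);p=X[m];r=cv2.minAreaRect(p[:,:2].astype(np.float32));print('carrier',m.sum(),r)
    for z0,z1 in((.003,.01),(.022,.033),(.036,.05),(.05,.09),(.09,.14)):
        q=p[(p[:,2]>z0)&(p[:,2]<z1)];print(z0,len(q),q.mean(0),cv2.minAreaRect(q[:,:2].astype(np.float32)))
    m=msk(im,(6,150,120),(18,255,255))&near&(X[...,2]>.085);p=X[m];c=p.mean(0)
    u,s,vt=np.linalg.svd(p-c);print('grip',len(p),c,s,vt,p.min(0),p.max(0))
E
```

```text
top mat ((0.46172118186950684, -0.3343908190727234), (0.2459135204553604, 0.24511019885540009), 85.94912719726562)
btn 83 [0.48963141 0.07455812 0.11965339]
rim 534 ((0.6578706502914429, -0.002016201615333557), (0.2511475682258606, 0.2589780390262604), 83.45856475830078) 0.12968704016106192 [[ 0.51491904 -0.11202086]
 [ 0.7722111  -0.14152408]
 [ 0.80082226  0.10798845]
 [ 0.5435302   0.13749167]]
[0.48635623 0.31370932 0.1185499 ]
carrier 1489 ((0.49486005306243896, 0.3449532985687256), (0.1783314347267151, 0.1673847734928131), 67.77198791503906)
0.003 397 [0.47704464 0.34915718 0.00613344] ((0.4915263056755066, 0.345664381980896), (0.1750069558620453, 0.16655659675598145), 71.48051452636719)
0.022 277 [0.44112086 0.36269411 0.02687071] ((0.48976656794548035, 0.33713680505752563), (0.15915697813034058, 0.15850546956062317), 67.82189178466797)
0.036 235 [0.51120594 0.33378565 0.04390495] ((0.49339601397514343, 0.3371651768684387), (0.16267119348049164, 0.15952758491039276), 67.82959747314453)
0.05 31 [0.49611539 0.3164384  0.06720371] ((0.4997967481613159, 0.33528441190719604), (0.08
[... 1390 characters left out ...]
079 0.33146041 0.04377926] ((0.4917431175708771, 0.3358643054962158), (0.16190671920776367, 0.16395272314548492), 67.7704086303711)
0.05 96 [0.49130712 0.31807378 0.06705605] ((0.49640119075775146, 0.33490225672721863), (0.15989673137664795, 0.14122527837753296), 68.36827087402344)
0.09 259 [0.49396718 0.32777701 0.11911427] ((0.499057412147522, 0.33259207010269165), (0.16174621880054474, 0.031271450221538544), 66.72380828857422)
grip 350 [0.49849269 0.33692796 0.12138039] [0.43543562 0.25276091 0.04655949] [[ 0.37670133  0.9263123  -0.00645226]
 [ 0.57124931 -0.22681415  0.78881529]
 [-0.72922584  0.30083362  0.61459645]] [0.47184    0.2941436  0.10249771] [0.52770954 0.37625203 0.13765286]
```

View pics/crop.png

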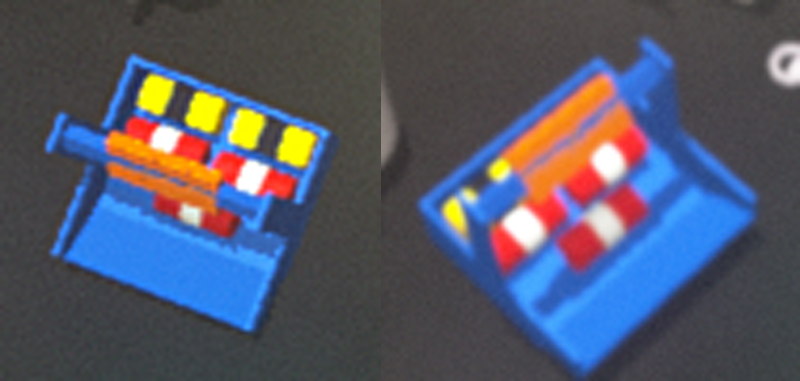

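The crop shows the blue tray with two yellow/black blocks and three red/white cylinders under the orange grip, and the ramp faces the robot, so this is the carrier. Next I check reachability for the whole plan.

```bash
cat >> h.py <<'E'
s35,c35=np.sin(np.radians(35)),np.cos(np.radians(35))
SG=1
def tool(o,yaw,tilt=0,back=0.,up=0.,sg=None):
    """TCP pose for carrier origin o, yaw, tilt (deg, -x side down); back = retreat along h"""
    sg=SG if sg is None else sg
    C=R.from_euler('z',yaw,degrees=True)*R.from_euler('y',-tilt,degrees=True)
    z=np.array([-s35,0,-c35]);y=sg*np.array([c35,0,-s35]);T=np.stack([np.cross(y,z),y,z],1)
    p=np.array(o)+C.apply(np.array([0,0,.115])+(.019-back)*z)+[0,0,up]
    return p,(C*R.from_matrix(T)).as_rotvec()
def pour(lip,yaw,tilt,sg=None):
    C=R.from_euler('z',yaw,degrees=True)*R.from_euler('y',-tilt,degrees=True)
    return tool(np.array(lip)-C.apply([-.089,0,.029]),yaw,tilt,sg=sg)
CO=np.array([.499,.333,0]);CY=-22.4
FO=np.array([.656,-.002,0]);FY=-6.5
FR=R.from_euler('z',FY,degrees=True)
MO=np.array([.4617,-.3344,.003])
E
python3 - <<'E'
from h import *
def show(n,pr):
    q=inverse_kinematics(*pr); print(n,None if q is None else np.round(q,2))
for sg in(1,-1):
    show('grasp',tool(CO,CY,sg=sg));show('pre',tool(CO,CY,back=.1,sg=sg));show('lift',tool(CO,CY,up=.25,sg=sg))
    for py in(FY,FY+30,FY+60,FY+90):
      for t in(0,40,60,80,95): show(f'pour{py} {t}',pour(FO+FR.apply([.045,0,.17]),py,t,sg))
    for y in(-94,-49,-4,86,176): show(f'place{y}',tool(MO,y,sg=sg)); show('   up',tool(MO,y,up=.15,sg=sg))
E
```

```text
grasp [0.34 0.51 1.66 0.4  1.46 0.59]
pre [0.29 0.51 1.5  0.37 1.63 0.61]
lift [0.34 0.32 1.44 0.41 1.84 0.75]
pour-6.5 0 [-0.06  0.92  0.72  0.03  2.11  0.06]
pour-6.5 40 [-0.04  0.27  1.54 -0.01  1.25  0.07]
pour-6.5 60 [-0.02 -0.    1.9  -0.05  0.81  0.12]
pour-6.5 80 [ 0.   -0.2   2.23 -0.25  0.34  0.32]
pour-6.5 95 [ 0.03 -0.24  2.45  4.    0.16  2.36]
pour23.5 0 [ 0.08  0.88  0.8  -0.21  2.04 -0.37]
pour23.5 40 [-0.06  0.27  1.54  0.04  1.26 -0.48]
pour23.5 60 [-0.18  0.03  1.86  0.3   0.9  -0.74]
pour23.5 80 [-0.34 -0.11  2.16  0.89  0.67 -1.35]
pour23.5 95 [-0.47 -0.11  2.34  1.49  0.73 -2.  ]
pour53.5 0 [ 0.21  0.71  1.07 -0.4   1.82 -0.73]
pour53.5 40 [-0.06  0.28  1.52  0.08  1.29 -1.02]
pour53.5 60 [-0.27  0.16  1.73  0.45  1.13 -1.37]
pour53.5 80 [-0.48  0.15  1.9   0.88  1.14 -1.82]
pour53.5 95 [-0.61  0.23  1.98  1.15  1.25 -2.13]
pour83.5 0 [ 0.31  0.49  1.41 -0.55  1.53 -1.04]
pour83.5 40 [-0.07  0.29  1.51  0.09  1.34 -1.54]
pour83.5 60 [-0.28  0.32  1.53  0.44  1.39 -1.84]
pour83.5 80 [-0.46  0.42  1.54  0.73  1.52 -2.09]
pour83.5 95 [-0.55  0.54  1.54  0.9   1.65 
[... 974 characters left out ...]
 0.16  1.73  0.45  1.13  1.77]
pour53.5 80 [-0.48  0.15  1.9   0.88  1.14  1.32]
pour53.5 95 [-0.61  0.23  1.98  1.15  1.25  1.01]
pour83.5 0 [ 0.31  0.49  1.41 -0.55  1.53  2.1 ]
pour83.5 40 [-0.07  0.29  1.51  0.09  1.34  1.6 ]
pour83.5 60 [-0.28  0.32  1.53  0.44  1.39  1.3 ]
pour83.5 80 [-0.46  0.42  1.54  0.73  1.52  1.05]
pour83.5 95 [-0.55  0.54  1.54  0.9   1.65  0.91]
place-94 [-0.89  0.46  1.74  0.4   1.44 -2.55]
   up [-0.89  0.31  1.63  0.4   1.66 -2.45]
place-49 None
   up None
place-4 None
   up None
place86 [-0.36  0.15  2.15 -0.83  0.84  1.85]
   up [-0.36 -0.04  2.03 -0.68  1.07  1.6 ]
place176 [-0.92  0.01  2.3   0.89  0.59 -1.54]
   up [-0.92 -0.19  2.16  0.62  0.84 -1.19]
```

```bash
python3 - <<'E'
from h import *
manip.set_gripper(.06)
manip.move_pose(*tool(CO,CY,back=.1,up=.15))
im,P=cap('wrist');np.savez('w.npz',im=im,P=P);cv2.imwrite('pics/w1.png',im)
hsv=cv2.cvtColor(im,cv2.COLOR_BGR2HSV)
near=np.linalg.norm(P[...,:2]-CO[:2],axis=-1)<.14
m=(cv2.inRange(hsv,(6,150,100),(18,255,255))>0)&near&(P[...,2]>.09)
p=P[m]; C=R.from_euler('z',CY,degrees=True)
q=C.inv().apply(p-CO-[0,0,.115])  # grip frame guess
h=np.array([s35,0,c35]);n=np.array([c35,0,-s35])
print(len(p),'h',np.percentile(q@h,[1,50,99]),'n',np.percentile(q@n,[1,10,50,90,99]),'y',np.percentile(q[:,1],[1,50,99]))
f=p[abs(q@n-np.median(q@n))<.003];c=f.mean(0);v=np.linalg.svd(f-c,full_matrices=False)[2];print(v)
m=(cv2.inRange(hsv,(105,130,40),(125,255,255))>0)&near
p=P[m];q=C.inv().apply(p-CO)
for a,b in((.02,.032),(.038,.05),(.09,.14)):
    g=q[(q[:,2]>a)&(q[:,2]<b)];print(a,len(g),g.min(0),g.max(0))
print(manip.state()['clock'])
E
```

```text
1361 h [-0.01596536  0.01762705  0.20258322] n [-0.11596689 -0.00540203 -0.00348854  0.0044005   0.00634433] y [-0.03710452  0.00704277  0.04241432]
[[-0.41329419 -0.90966908 -0.04111051]
 [-0.55721772  0.28835457 -0.77869124]
 [-0.72020575  0.29892106  0.626059  ]]
0.02 1414 [-0.09005585 -0.07894415  0.02000719] [0.07245317 0.08110432 0.03197658]
0.038 1196 [-0.08796786 -0.07955647  0.03802915] [0.07251139 0.08109483 0.04998343]
0.09 770 [-0.01376917 -0.07965651  0.09004261] [0.01484475 0.08097363 0.13094872]
4.4583
```

View pics/w1.png

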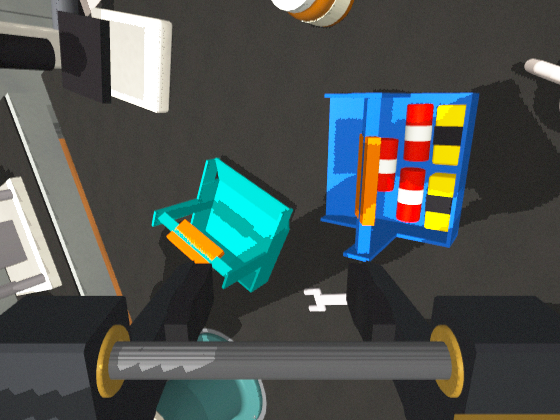

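The wrist view confirms the blue carrier at about (400,175) with all five parts and the grip at (370,180). Its pose agrees with my estimate to about 1 mm, so I grasp and lift.

```bash
sed -i 's/^CO=.*/CO=np.array([.499,.3337,0]);CY=-22.4/' h.py; python3 - <<'E'
from h import *
manip.move_linear(tool(CO,CY,back=.1)[0],rate=.2)
manip.move_linear(tool(CO,CY)[0],rate=.08)
s=manip.state();print(s['contact_force'])
manip.set_gripper(.0,50)
s=manip.state();print(s['gripper_width'],s['grasp_force'],s['contact_force'],s['moment'])
manip.move_linear(tool(CO,CY,up=.02)[0],rate=.04)
s=manip.state();print(s['gripper_width'],s['grasp_force'],s['contact_force'],s['moment'])
manip.move_linear(tool(CO,CY,up=.25)[0],rate=.12)
s=manip.state();print(s['gripper_width'],s['grasp_force'],s['contact_force'],s['moment'],s['clock'])
im,P=cap('side');cv2.imwrite('pics/s2.png',im)
im,P=cap('wrist');cv2.imwrite('pics/w2.png',im)
E
```

```text
[0.1474518  0.10346569 0.1505149 ]
0.011553944860890866 50.000110510736704 [-1.2857494   0.13098475  0.14738402] [ 0.00114765 -0.05146515  0.0041235 ]
0.011595015033469592 50.00601192936301 [-0.52003863 -0.09687676 -4.51530769] [-0.27060792 -0.6067006  -0.04213392]
0.011571739625397625 50.0058912858367 [-0.5441799  -0.13090849 -4.86560947] [-0.34046162 -0.64004191  0.05753474] 10.2583
```

View pics/s2.png

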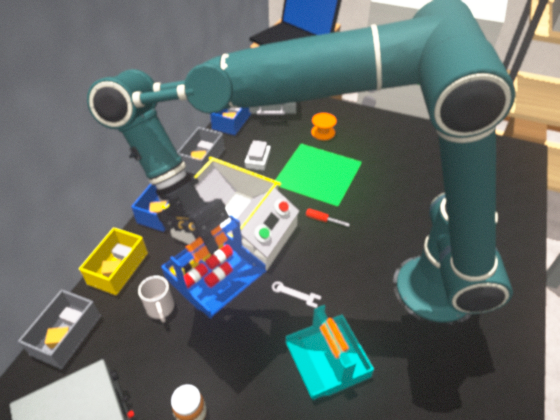

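All five parts are still in the lifted carrier (pixel (210,265)). I carry it over the hopper and tip it from the +y side.

```bash
cat >> h.py <<'E'
PY=FY+90
def lip(z,y=.045): return FO+FR.apply([0,y,z])
def go(pr,rate): manip.move_linear(pr[0],rate=rate,rot=pr[1])
E
python3 - <<'E'
from h import *
go(pour(lip(.29),PY,0),.11)
go(pour(lip(.175),PY,15),.1)
for t in range(25,66,10): go(pour(lip(.175),PY,t),.05)
manip.dwell(.3)
s=manip.state();print(s['contact_force'],s['gripper_width'],s['clock'])
im,P=cap('side');im2,P=cap('top');cv2.imwrite('pics/p1.png',np.hstack([im[120:320,90:340],im2[60:260,160:410]]))
E
```

```text
[-0.23035882  0.16169378 -2.0435075 ] 0.011712388198354554 17.1083
```

View pics/p1.png

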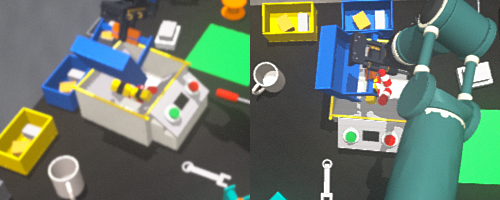

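Parts lie in the hopper, and the wrist force suggests the carrier is empty. I tip a little further and check from close by.

```bash
python3 - <<'E'
from h import *
for t in (73,80): go(pour(lip(.175),PY,t),.05)
manip.dwell(.3)
s=manip.state();print(s['contact_force'],s['clock'])
im,P=cap('side');im2,_=cap('wrist')
a=cv2.resize(im[140:280,130:270],(420,420),interpolation=cv2.INTER_CUBIC)
cv2.imwrite('pics/p2.png',cv2.resize(np.hstack([a,im2]),(800,343)))
E
```

```text
[ 0.05460175 -0.25197488 -3.15915106] 18.3583
```

View pics/p2.png

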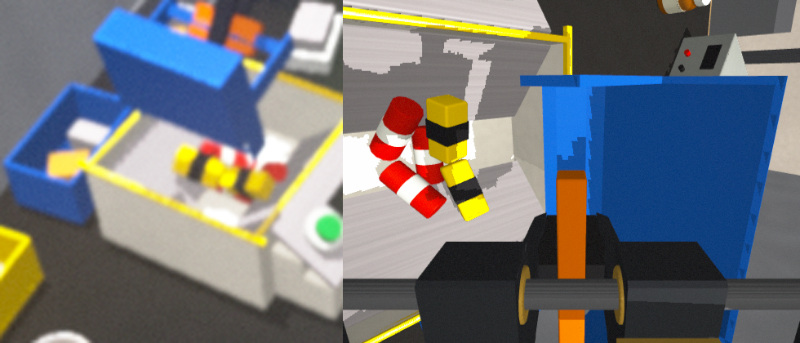

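All five parts (three red/white, two yellow/black, wrist view around (420,150)) are in the hopper and the carrier is empty. I check their heights, then move to the mat.

```bash
cat >> h.py <<'E'
def parts(im,P):
    q=FR.inv().apply((P-FO).reshape(-1,3)).reshape(P.shape)
    hs=cv2.cvtColor(im,cv2.COLOR_BGR2HSV)
    m=((cv2.inRange(hs,(22,150,80),(33,255,255))|cv2.inRange(hs,(0,170,80),(4,255,255))|cv2.inRange(hs,(175,170,80),(180,255,255)))>0)&(abs(q[...,0])<.108)&(abs(q[...,1])<.112)&(q[...,2]<.2)
    return m.sum(),np.percentile(q[m],[.5,99.5],axis=0)
ML=-4+90
MP=MO+R.from_euler('z',ML,degrees=True).apply([.0085,0,0])
E
python3 - <<'E'
from h import *
im,P=cap('wrist');print(parts(im,P))
go(pour(lip(.27),PY,70),.12)
go(pour(lip(.29,.06),PY,35),.1);go(pour(lip(.29,.06),PY,0),.1)
go(tool(MP,ML,up=.20),.15)
go(tool(MP,ML,up=.05),.12)
go(tool(MP,ML,up=.008),.04)
f0=manip.state()['contact_force'][2]
for k in range(8):
    f=manip.state()['contact_force'];print(k,f,manip.state()['moment'])
    if f[2]-f0>2.5: break
    go(tool(MP,ML,up=.006-.0015*k),.02)
print(manip.state()['clock'])
a,_=cap('side');b,_=cap('top');cv2.imwrite('pics/m1.png',cv2.resize(np.hstack([a[90:250,240:420],b[140:300,320:500]]),(800,356)))
E
```

```text
(np.int64(9789), array([[-0.06094728, -0.05078637,  0.03432842],
       [ 0.06134926,  0.02946152,  0.09420196]]))
0 [-0.21770064 -0.15666386 -2.43015985] [ 0.53918056 -0.20230909 -0.03476248]
1 [-1.05103436  0.27495446 -1.87610787] [ 0.4933099  -0.21176507  0.04333044]
2 [ 0.10088433 -0.85940615 -2.39885568] [ 0.50731592 -0.18886996 -0.04882411]
3 [ 0.35399183 -0.53083425 -3.34112708] [ 0.52473067 -0.13500704  0.02802142]
4 [ 0.01079872  0.15666216 -2.34090223] [ 0.52380625 -0.20574356  0.00868362]
5 [ 0.42474397  0.24025093 -2.71889869] [ 0.40033938 -0.27442608  0.08921465]
6 [-1.50408037  3.94086796  6.24697582] [ 0.31965029  0.18414082 -0.17814114]
29.0
```

View pics/m1.png

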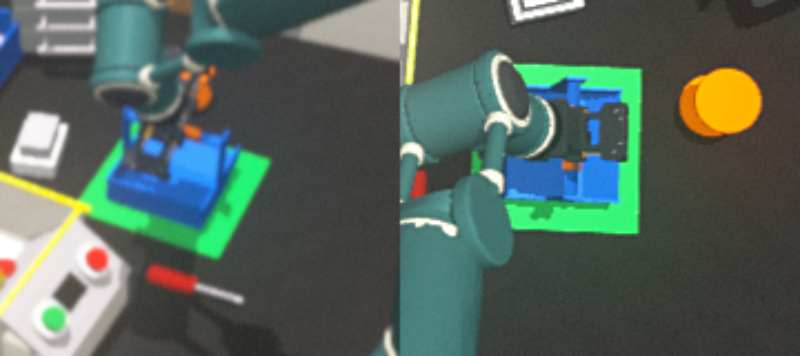

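The carrier stands within the mat with contact felt. I release it, back off along the grip axis, then take a close look at the buttons.

```bash
cat >> h.py <<'E'
BN=FR.apply([-s35,0,c35])
def press(top,d):  # tool z = -normal, tip d off the cap
    z=-BN; y=FR.apply([0,1,0]) if not BS else FR.apply([c35,0,s35])
    return top+BN*d, R.from_matrix(np.stack([np.cross(y,z),y,z],1)).as_rotvec()
BS=1
E
python3 - <<'E'
from h import *
import h
manip.set_gripper(.05)
s=manip.state();print(s['grasp_force'],s['contact_force'])
t=tool(MP,ML,up=-.0015,back=.12)
manip.move_linear(t[0],rate=.12)
B0=np.array([.4896,.0746,.1197])
for bs in(0,1):
    h.BS=bs
    for d in(.12,.05,-.006):
        q=inverse_kinematics(*press(B0,d));print(bs,d,None if q is None else np.round(q,2))
manip.move_linear(t[0]+[0,0,.12],rate=.2)
h.BS=1
manip.move_pose(*press(B0,.15))
im,P=cap('wrist');cv2.imwrite('pics/b1.png',im)
hs=cv2.cvtColor(im,cv2.COLOR_BGR2HSV)
m=((cv2.inRange(hs,(45,100,40),(80,255,255))>0)&(np.linalg.norm(P-B0,axis=-1)<.06))
p=P[m];c=p.mean(0);v=np.linalg.svd(p-c,full_matrices=False)[2];print(m.sum(),np.median(p,0),c,p.min(0),p.max(0),v[2],BN,np.argwhere(m).mean(0))
t,Q=cap('top');mt=(cv2.inRange(cv2.cvtColor(t,cv2.COLOR_BGR2HSV),(105,130,40),(125,255,255))>0)&(np.linalg.norm(Q[...,:2]-MO[:2],axis=-1)<.17)
g=Q[mt]; 
for a,b in((.02,.035),(.04,.053),(.1,.14)):
    k=g[(g[:,2]>a)&(g[:,2]<b)]; print(len(k),cv2.minAreaRect(k[:,:2].astype(np.float32)))
s=manip.state();print(s['clock'])
cv2.imwrite('pics/t3.png',t)
E
```

```text
0.0 [ 0.51181023  0.25514422 -0.20722633]
0 0.12 [ 0.33 -0.6   2.49 -0.38  0.73 -0.91]
0 0.05 [ 0.27 -0.42  2.5  -0.45  0.52 -0.86]
0 -0.006 [ 0.23 -0.25  2.5  -0.57  0.37 -0.75]
1 0.12 [ 0.33 -0.6   2.49 -0.38  0.73  0.66]
1 0.05 [ 0.27 -0.42  2.5  -0.45  0.52  0.71]
1 -0.006 [ 0.23 -0.25  2.5  -0.57  0.37  0.82]
1206 [0.48711685 0.07664709 0.11612387] [0.4872655  0.07660197 0.11599513] [0.47397156 0.05964119 0.10364131] [0.50420801 0.09174417 0.12557008] [-0.56161791  0.12255575  0.81826976] [-0.5698894   0.0649307   0.81915204] [191.9933665  274.64842454]
448 ((0.4647902846336365, -0.3340117931365967), (0.16180884838104248, 0.15173836052417755), 86.10228729248047)
101 ((0.462851881980896, -0.3314128518104553), (0.15738415718078613, 0.1567028909921646), 86.28389739990234)
157 ((0.4631127715110779, -0.3231143057346344), (0.02273966185748577, 0.1573706716299057), 85.31353759765625)
33.6833
```

View pics/b1.png

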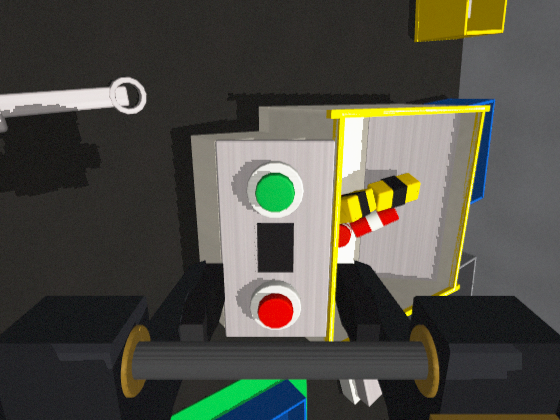

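The green button is at (275,192) and the red one at (275,307). The carrier sits centred and upright on the mat. I press green along the normal, guarded by force.

```bash
python3 - <<'E'
from h import *
T=np.array([.4873,.0766,.116])
manip.set_gripper(0.)
go(press(T,.03),.15)
f0=np.array(manip.state()['contact_force'])@BN
go(press(T,.004),.05)
for k in range(16):
    f=np.array(manip.state()['contact_force'])@BN-f0;print(k,round(f,2),end=' ')
    if f>13: break
    go(press(T,.003-.001*k),.03)
manip.dwell(.2)
s=manip.state();print(s['contact_force'],(s['tool_pos']-T)@BN)
go(press(T,.03),.08);go(press(T,.12),.2)
manip.dwell(.5)
a,P=cap('wrist');print(parts(a,P))
hs=cv2.cvtColor(a,cv2.COLOR_BGR2HSV);m=((cv2.inRange(hs,(45,100,40),(80,255,255))>0)&(np.linalg.norm(P-T,axis=-1)<.04));print('cap',np.median((P[m]-T)@BN))
b,_=cap('side');cv2.imwrite('pics/e.png',cv2.resize(np.hstack([a,b]),(800,300)));print(manip.state()['clock'],manip.state()['contact_force'])
E
```

```text
0 -0.06 1 0.02 2 -0.14 3 2.61 4 2.99 5 2.5 6 2.5 7 4.85 8 4.9 9 21.58 [-14.88420415   1.7414407   15.10252143] -0.004410606099421752
(np.int64(2438), array([[-0.05856392, -0.04311548,  0.03936902],
       [ 0.06118779,  0.03857551,  0.09459197]]))
cap 0.00018932901294763042
40.3667 [0.19235099 0.33402379 0.55005128]
```

View pics/e.png

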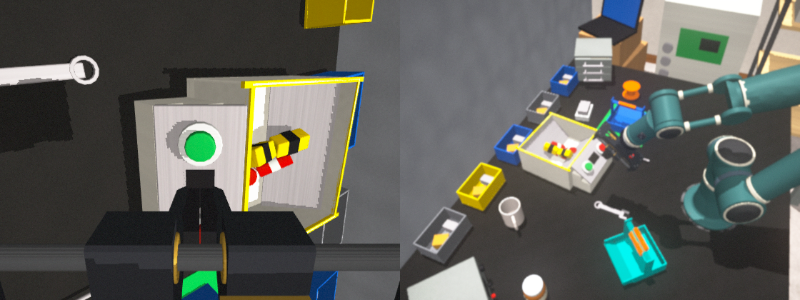

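The force showed a spring of about 5 N over 6 mm, then the end stop at 21 N. The cap is back out at (200,145), the parts are in the hopper and the carrier is on the mat.

```bash
python3 -c "
from h import *
print(order.close_job())"
```

```text
the job is handed in; nothing more can be done
None
```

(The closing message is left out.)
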